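# Fit the axle of the rotary cheese grater

## Task

Put the washed cheese grater back together: take the axle by its wooden grip and, from the left-hand side, push its shaft through the hole of the near cheek, the drum lying between the cheeks and the hole of the far cheek, until the grip sits flush against the cheek, then let go. The cheeks may be clamped somewhat off the middle of the stand, so feel gently for the hole, never force the shaft, and leave the cheese, jar and mug alone.

Things in the scene. Friction and masses are not known exactly. Their poses are not given: they have to be found in the camera images.
- stand: Grater stand, fixed: wooden base 120 (x) x 140 (y) x 16 mm, origin under its centre, +y to the robot's left (turned up to 0.25 rad). Two upright aluminium cheeks, 56 mm wide (x), 12 thick (y), top 81 mm high, outer faces at y = +51 (near, left) and -51 mm (far), inner at +39 and -39. Each has a 12 mm through hole along y, axis 62.5 mm high, mouth bevelled 0.6 mm; the holes are in line.
- near_mark (a point): Point fixed to the stand at x = 0, y = +51, z = 62.5 mm (outer face of the near cheek, hole height, axes as the stand's). The cheeks are clamped firmly, as one pair, in slots along the stand's x, anywhere up to 12 mm either way: so both holes lie up to 12 mm from this point along x. No pose tells that shift; feel for it (or see it).
- drum: Grating drum, loose: open steel tube, outer diameter 60, bore 38, 66 mm long, 0.2 kg, lying along the stand's y on two cradle bars between the cheeks, axis 62 mm high. Origin at its centre, y along the tube. It stays in the stand's middle whatever the cheeks' shift; the bore lets the shaft pass at any shift.
- axle: Axle, loose on the worktop, 0.12 to 0.2 kg: wooden grip 28 x 28 mm square, 70 mm long, with a round steel shaft of 10 mm diameter standing out 120 mm from the middle of one end, along the axle's own -y. Origin at the grip's centre on the shaft's axis (14 mm up as it lies); the grip's end that seats on the cheek is at y = -35 mm. Balances about 17 mm from the origin toward the shaft.
- axle_tip (a point): Middle of the shaft's flat end, 155 mm from the axle's origin along its -y; the end has a 1 mm bevel.
- cheese: Bystander: white cheese box 73 x 102 x 37 mm to the right of the stand. Origin under its centre.
- jar: Bystander: glass jar with a grey lid, 70 mm across, 88 mm high, right and behind. Origin under its centre.
- mug: Bystander: dark mug with handle, 84 x 122 x 104 mm, behind the work. Origin near the middle of its foot.
Mind the look-alikes: they are no part of the job. Of the things that look like the axle, the larger one is meant.

How it is judged (in metres and radians):
On the way, in this order (a step that is already met when the one before it is completed fails the run):
1. the axle is lifted off the worktop (height (world z) of axle above 0.035 m), for 0.1 s.
2. the shaft's end has come through the near (left-hand) cheek, at the height of the holes (y of axle_tip in the frame of stand between -0.09 and 0.037 m and x of axle_tip in the frame of stand between -0.016 and 0.016 m and z of axle_tip in the frame of stand between 0.052 and 0.072 m), for 0.1 s.
3. the shaft's end has come through the far cheek too (y of axle_tip in the frame of stand below -0.053 m and x of axle_tip in the frame of stand between -0.015 and 0.015 m and z of axle_tip in the frame of stand between 0.057 and 0.068 m), for 0.1 s.
At the end, for the whole second after the job is handed in: Shaft through near cheek, drum and far cheek, entered from the left; grip within 2 mm of the near cheek (shaft end 67 to 72 mm past the stand's middle, in line within 0.06 rad, 57 to 68 mm high); drum within 20 mm of the stand's middle, 50 to 78 mm high; axle released, at rest (y of axle_tip in the frame of stand between -0.072 and -0.067 m and x of axle_tip in the frame of stand between -0.015 and 0.015 m and z of axle_tip in the frame of stand between 0.057 and 0.068 m and angle between the y axis of axle and the y axis of stand, either way round below 0.06 rad and angle between the y axis of axle and the y axis of drum, either way round below 0.25 rad and horizontal distance between drum and stand below 0.02 m and z of drum in the frame of stand between 0.05 and 0.078 m and linear speed of axle below 0.02 m/s); the robot touches nothing.
It fails at once if the axle is forced: it presses on the stand or its cheeks with more than 20 N (contact force between axle and stand above 20 N).
It fails at once if the cheese, the jar or the mug is shifted by more than 20 mm (distance of any of cheese, jar, mug from where it was at the start of the episode above 0.02 m).
It also fails if it takes over 69 s, if anything falls off the work surface, if the arm or the gripper's body presses on something with over 40 N, if the wrist force passes 120 N, or if a joint passes its speed limit or range.

## Robot

A 6-joint arm with a two-finger parallel gripper is mounted at the origin on a cart in front of the work surface, level with it; the furniture and walls round the work are solid. World frame = base frame: x ahead of the robot, y to its left, z up, the work surface at z = 0. Lengths are in m, angles in degrees, forces in N, time in s.
With the tool pointing down it reaches from about 0.25 to 0.725 m from the base axis. Payload 9.7 kg.
Tool frame: the origin (TCP) lies midway between the tips of the shut fingers; the grasp point (between the pads) lies 19 mm behind it (bot.hold_point_z is the distance from the TCP to the grasp point, in m); z points along the fingers, y is the line along which they close (so a half turn about z gives the same grasp; the last joint's range is limited). The gripper opens to 85 mm and grips with 20 to 120 N. Pads are 22 mm wide; open, the fingers measure 114 mm over their backs; the gripper's body (76 mm by 85 mm) begins 54 mm behind the grasp point. The pads swing forward as they close: fully open they stand 13 mm farther back than shut.
Start: joints at [72.594, 4.979, 10.078, 95.1, 0, 90], TCP at [0.165, 0.525, 0.231] pointing down, gripper open.
Joint ranges: [-179.16, 179.16], [-48.56, 103.87], [-65.8, 70.77], [-126.05, 130.52], [-82.76, 87.17], [-180, 180]. Speed limits (degrees/s): [127.2, 127.2, 147.25, 180, 180, 180].

## Interface

Orientations are given as [roll, pitch, yaw] about the fixed x, y, z axes, in that order (R = Rz(yaw) Ry(pitch) Rx(roll)).
In Python, from workcell import bot gives the robot as it stands.
- The arm moves only by the tool play_rows, never from a script. Its argument "steps" is a list that holds one entry, the list of rows, each a list of 4 numbers: the shift along the tool's x, y, z in m, then the turn about the tool's z in rad. In form: [[[tx, ty, tz, yaw], ...]]. A call has exactly 5 rows; each row shifts and turns the commanded pose from where the row before left it, along the tool's axes as they then stand; what a row does not reach is not made up. A row lasts 1/12 s, in which the tool goes at most 41.7 mm and 7.16 degrees, less where a joint would pass 70% of its speed; a pose out of reach is approached as far as the arm can. A call is refused whole if a number of a shift passes 0.0417 or a number of a turn 0.125, either way. A call with a gripper value outside its range is refused whole. "gripper" is the finger opening in m, from 0 to 0.0854, set as the call begins (left out, the last holds). The fingers move at their own pace and stop on an object; "squeeze" is the grip in N (left out, the last holds). Time passes only in rows, so rows that do not move let the fingers close, or fill a call up. It gives the time, the measured TCP pose, the force, the opening and the grip force at its end, in the units of the state.
- bot.get_obs(): the state, without advancing time (a new reading comes with each control period).
- bot.camera(name): name is "side" or "top"; returns a dict with "img" (384x512x3 uint8, blue, green, red), "vfov" (degrees; the focal length in pixels is half the picture's height over the tangent of half this angle, whatever the lens; pixels are square), "cx", "cy" (the principal point, pixels), "D" ([k1, k2, p1, p2, k3] as OpenCV has them; the pictures are not rectified), "xyz" and "attitude" of the camera in the world. Camera axes: x right, y down, z forward; pixel columns grow to the right and rows downward; lengths in m; the calibration is good to about 2 mm. A picture is of the moment at which its call begins. There is no depth.
- bot.job_done(): hands the job in; it is judged then, once.
The state is a dict: "time": time; "q": joint angles; "qd": joint speeds; "joint_efforts": joint torques, N m; "ee_pos": TCP position; "tcp_rot": TCP orientation; "wrist_force": force on the tool from outside, world axes, zero at the start; "torque": the same for the moment, N m; "opening": finger opening in m; "grasp_force": force on a finger pad.
Only numpy, scipy, OpenCV 4.12 (cv2) and the standard library are available. Lean on these libraries where they do the work, as an engineer would, in place of code of your own. Each camera call takes 0.05 s, during which the arm holds its last target. There are 200 camera calls.

## Working session

There is one attempt and no reset: what is moved stays moved. The work goes in short steps, Python scripts to look and compute and a tool call to move; the robot and the scene stay as the last step left them, time stands still between calls to the robot, and variables do not carry over. Pictures are saved under pics/ and viewed, at most 10 in all, crops included, and the job is handed in when it is done.

Besides the shell and the picture viewer there is one more tool, called after "Call:" as a command line: name --argument value ..., lists and objects as JSON in quotes. play_rows: Moves the arm, as the interface text tells. Its arguments: {"type":"object","properties":{"steps":{"type":"array","items":{"type":"array","items":{"type":"array","items":{"type":"number"}}}},"gripper":{"type":"number"},"squeeze":{"type":"number"}},"required":["steps"]}

```bash
mkdir -p pics
cat > h.py <<'E'
import numpy as np, cv2
from workcell import bot
from scipy.spatial.transform import Rotation as R
def load(c):
    f=192/np.tan(np.radians(c['vfov'])/2)
    K=np.array([[f,0,c['cx']],[0,f,c['cy']],[0,0,1]])
    Rm=None
    a=np.array(c['attitude'],float)
    Rm=a if a.shape==(3,3) else R.from_euler('xyz',a,degrees=True).as_matrix()
    return K,np.array(c['D'],float),Rm,np.array(c['xyz'],float)
def ray(c,px):
    K,D,Rm,o=load(c)
    u=cv2.undistortPoints(np.array(px,float).reshape(-1,1,2),K,D).reshape(-1,2)
    return o,(Rm@np.c_[u,np.ones(len(u))].T).T
def onz(c,px,z):
    o,d=ray(c,px); return o+d*((z-o[2])/d[:,2])[:,None]
def proj(c,P):
    K,D,Rm,o=load(c)
    q=(np.array(P,float).reshape(-1,3)-o)@Rm
    return cv2.projectPoints(q,np.zeros(3),np.zeros(3),K,D)[0].reshape(-1,2)
E
python3 - <<'E'
from h import *
import pickle
for n in('top','side'):
    c=bot.camera(n); pickle.dump(c,open(n+'.pkl','wb')); cv2.imwrite(f'pics/{n}0.png',c['img'])
    print({k:c[k] for k in c if k!='img'})
print(bot.get_obs(),bot.hold_point_z)
E
```

```text
{'vfov': 50.126426728106175, 'cx': 254.0836516874188, 'cy': 186.77030173759704, 'D': array([-0.11396176,  0.        ,  0.        ,  0.        ,  0.        ]), 'xyz': array([0.34665988, 0.03732351, 1.53986049]), 'attitude': array([-170.85070108,    0.24868246,  -89.94594661])}
{'vfov': 44.28469777090409, 'cx': 259.9464929228838, 'cy': 188.1665348218934, 'D': array([-0.12764669,  0.        ,  0.        ,  0.        ,  0.        ]), 'xyz': array([0.53523156, 1.23709795, 1.17307098]), 'attitude': array([-132.82116084,    0.62260065, -178.68636567])}
{'time': 0.1, 'q': array([ 7.25932311e+01,  5.00743190e+00,  1.00402479e+01,  9.50980799e+01,
       -1.00389868e-03,  9.00012202e+01]), 'qd': array([-0.08660128, -0.0805254 ,  0.07207836,  0.03582753,  0.11700071,
        0.04397413]), 'joint_efforts': array([-3.51064991e-04, -5.21560085e+01,  4.65654659e+01,  1.59877382e-02,
        3.43677505e-05,  3.46155889e-05]), 'ee_pos': array([0.16448306, 0.52463216, 0.23067014]), 'tcp_rot': array([-1.79934736e+02,  1.00528796e-03,  1.62592012e+02]), 'wrist_force': array([-0.06918007, -0.26992428, -0.13350301]), 'torque': array([ 0.00633101, -0.00258242, -0.00510113]), 'grasp_force': 0.0, 'opening': 0.08540094297265834} 0.0187
```

View pics/top0.png

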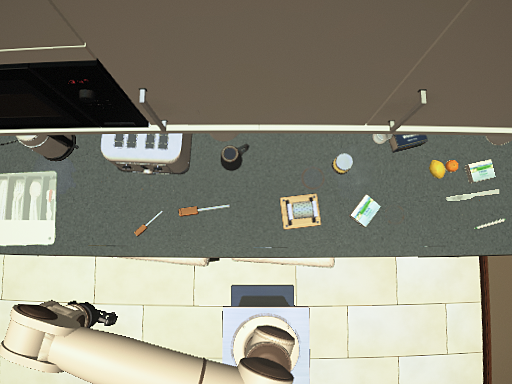

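View pics/side0.png

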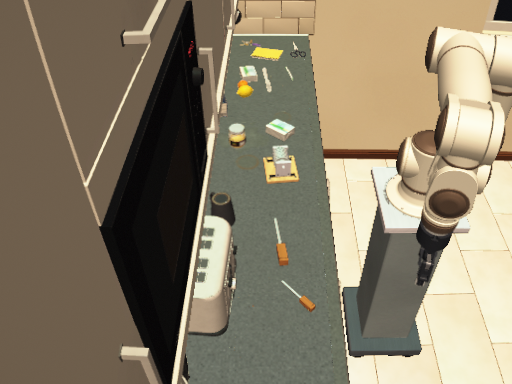

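Run:
```python
from h import *
import pickle
t=pickle.load(open('top.pkl','rb'));s=pickle.load(open('side.pkl','rb'))
def comps(c,lo,hi,roi,name,z):
    x0,y0,x1,y1=roi
    hsv=cv2.cvtColor(c['img'],cv2.COLOR_BGR2HSV)
    m=cv2.inRange(hsv,np.array(lo),np.array(hi)); k=np.zeros_like(m);k[y0:y1,x0:x1]=m[y0:y1,x0:x1]
    cs,_=cv2.findContours(k,cv2.RETR_EXTERNAL,cv2.CHAIN_APPROX_NONE)
    for q in cs:
        if len(q)<12: continue
        b=cv2.minAreaRect(q); bx=cv2.boxPoints(b)
        mm=np.zeros_like(m);cv2.drawContours(mm,[q],-1,1,-1);M=cv2.moments(mm,True)
        ce=[M['m10']/M['m00'],M['m01']/M['m00']]
        P=onz(c,bx,z)
        print(name,np.round(ce,1),'area',M['m00'],'world',onz(c,[ce],z).round(4)[0],'box',P[:,:2].round(3).tolist(),np.linalg.norm(np.diff(P,axis=0),axis=1).round(3)[:2])
comps(t,(5,120,60),(16,255,255),(120,190,250,250),'top grip',.028)
comps(s,(5,120,60),(16,255,255),(230,210,330,330),'side grip',.02)
comps(t,(0,0,140),(180,70,255),(120,190,250,250),'top shaft',.014)
comps(s,(0,0,140),(180,70,255),(255,210,330,330),'side shaft',.014)
comps(t,(14,60,120),(30,255,255),(270,180,330,240),'top base',.016)
comps(s,(14,60,120),(30,255,255),(255,130,310,200),'side base',.016)
a=cv2.resize(t['img'][190:240,130:240],None,fx=5,fy=5,interpolation=cv2.INTER_CUBIC)
a2=cv2.resize(t['img'][185:237,270:330],None,fx=5,fy=5,interpolation=cv2.INTER_CUBIC)
b=cv2.resize(s['img'][140:190,255:305],None,fx=5,fy=5,interpolation=cv2.INTER_CUBIC)
o=np.zeros((520,800,3),np.uint8);o[:250,:550]=a;o[260:520,:300]=a2;o[260:510,310:560]=b
g=cv2.resize(s['img'][210:315,265:320],None,fx=4,fy=4);o[:420,575:795]=g
cv2.imwrite('pics/crop.png',o)
```

```text
top grip [140.2 229.6] area 67.0 world [0.4291 0.4666 0.028 ] box [[0.422, 0.49], [0.451, 0.456], [0.437, 0.443], [0.407, 0.477]] [0.045 0.02 ]
top grip [187.9 211. ] area 146.0 world [0.4991 0.2895 0.028 ] box [[0.509, 0.327], [0.518, 0.259], [0.489, 0.254], [0.479, 0.322]] [0.069 0.03 ]
side grip [306.7 303.1] area 144.0 world [0.4312 0.476  0.02  ] box [[0.456, 0.466], [0.438, 0.445], [0.405, 0.486], [0.423, 0.506]] [0.028 0.052]
side grip [282.  253.9] area 204.0 world [0.5004 0.2951 0.02  ] box [[0.52, 0.255], [0.49, 0.248], [0.48, 0.334], [0.509, 0.34]] [0.031 0.087]
top shaft [153.5 218. ] area 42.0 world [0.4737 0.4214 0.014 ] box [[0.448, 0.454], [0.504, 0.393], [0.499, 0.389], [0.444, 0.449]] [0.082 0.007]
top shaft [213.3 207.3] area 81.0 world [0.5145 0.1967 0.014 ] box [[0.51, 0.259], [0.528, 0.139], [0.519, 0.137], [0.501, 0.257]] [0.121 0.009]
side shaft [291.1 288.9] area 67.0 world [0.4745 0.423  0.014 ] box [[0.506, 0.397], [0.5, 0.389], [0.446, 0.447], [0.452, 0.455]] [0.009 0.079]
side shaft [277.2 230.4] area 91.0 world [0.5148 0.1913 0.014 ] box [[0.529, 0.136], [0.518, 0.133], [0.501, 0.243], [0.512, 0.246]] [0.012 0.112]
top base [299.9 211. ] area 1231.0 world [ 0.5007 -0.1267  0.016 ] box [[0.552, -0.049], [0.57, -0.192], [0.449, -0.205], [0.431, -0.063]] [0.144 0.122]
side base [279.7 171.3] area 555.0 world [ 0.5043 -0.1049  0.016 ] box [[0.57, -0.193], [0.435, -0.21], [0.433, -0.05], [0.56, -0.035]] [0.137 0.16 ]
side base [279.4 134.1] area 146.0 world [ 0.5036 -0.3396  0.016 ] box [[0.559, -0.368], [0.447, -0.369], [0.449, -0.3], [0.558, -0.299]] [0.113 0.069]
```

View pics/crop.png

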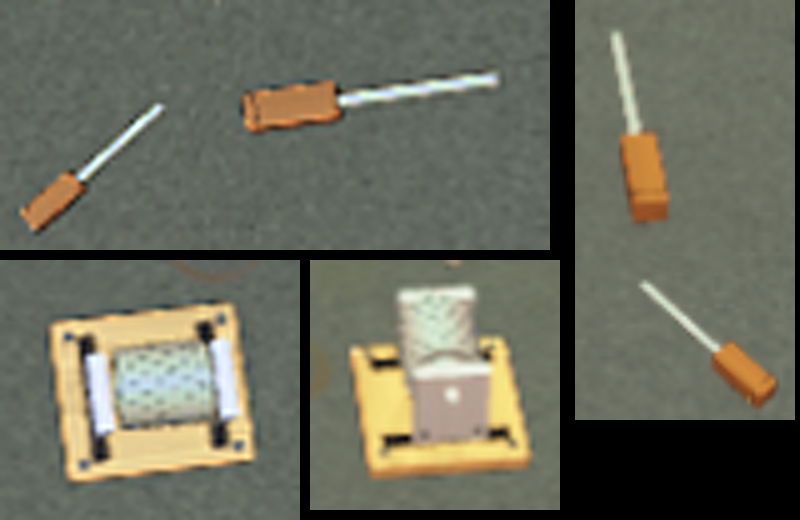

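The larger look-alike, with its grip at top px (188,211) and shaft to (229,207), measures 70 mm grip plus 120 mm shaft, so it is the axle. The smaller one at (140,230) has a 45 mm grip and is the decoy. The stand is at (300,211). I'll turn the tool and move over the axle now.

Call:
play_rows --steps '[[[0,0,0,0.12],[0,0,0,0.12],[0,0,0,0.12],[0,0,0,0.12],[0,0,0,0.12]]]' --gripper 0.0854

```text
time: 0.52
ee_pos: [0.1645, 0.5247, 0.2309]
tcp_rot: [-180.0, 0.0, 127.9]
wrist_force: [0.2, -0.3, -0.1]
opening: 0.0856
grasp_force: 0.0
```

Call:
play_rows --steps '[[[0,0,0,0.12],[0,0,0,0.12],[0,0,0,0.12],[0,0,0,0.12],[0,0,0,0.039]]]'

```text
time: 0.93
ee_pos: [0.1645, 0.5247, 0.2309]
tcp_rot: [-180.0, 0.0, 98.1]
wrist_force: [-1.0, 0.4, -0.1]
opening: 0.0857
grasp_force: 0.0
```

Call:
play_rows --steps '[[[-0.019,0.02,0,0],[-0.019,0.02,0,0],[-0.019,0.02,0,0],[-0.019,0.02,0,0],[-0.019,0.02,0,0]]]'

```text
time: 1.35
ee_pos: [0.2782, 0.4447, 0.2309]
tcp_rot: [-180.0, 0.0, 98.5]
wrist_force: [-0.4, -0.4, 0.4]
opening: 0.0853
grasp_force: 0.0
```

Call:
play_rows --steps '[[[-0.019,0.02,0,0],[-0.019,0.02,0,0],[-0.019,0.02,0,0],[-0.019,0.02,0,0],[-0.019,0.02,0,0]]]'

```text
time: 1.77
ee_pos: [0.3913, 0.3653, 0.231]
tcp_rot: [-180.0, 0.0, 98.5]
wrist_force: [0.3, 0.7, 0.2]
opening: 0.0856
grasp_force: 0.0
```

Call:
play_rows --steps '[[[-0.019,0.019,0,0],[-0.019,0.019,0,0],[-0.019,0.019,0,0],[-0.019,0.019,0,0],[-0.019,0.019,0,0]]]'

```text
time: 2.18
ee_pos: [0.4992, 0.2854, 0.2309]
tcp_rot: [-180.0, 0.0, 98.5]
wrist_force: [-0.2, -0.3, 0.6]
opening: 0.0853
grasp_force: 0.0
```

Run:
```python
from h import *
import pickle
t=pickle.load(open('top.pkl','rb'));s=pickle.load(open('side.pkl','rb'))
yaw=np.arctan2(.018,.143); C=np.array([.5005,-.127]); A=np.array([[np.cos(yaw),-np.sin(yaw)],[np.sin(yaw),np.cos(yaw)]])
# base corners in more robust way: fit lines; cheeks (white) top
hsv=cv2.cvtColor(t['img'],cv2.COLOR_BGR2HSV)
for nm,c,lo,hi,roi,z in [('top cheeks',t,(0,0,175),(180,45,255),(270,180,330,240),.081),('side white',s,(0,0,185),(180,45,255),(255,130,310,200),.0625),]:
    h=cv2.cvtColor(c['img'],cv2.COLOR_BGR2HSV); m=cv2.inRange(h,np.array(lo),np.array(hi));k=np.zeros_like(m);x0,y0,x1,y1=roi;k[y0:y1,x0:x1]=m[y0:y1,x0:x1]
    n,l,st,ce=cv2.connectedComponentsWithStats(k)
    for i in range(1,n):
        if st[i,4]<3: continue
        P=onz(c,[ce[i]],z)[0]; print(nm,st[i],ce[i].round(1),P.round(4),'stand',(A.T@(P[:2]-C)).round(4))
print(yaw*57.3)
print(s['img'][155:175,274:292].mean(2).round().astype(int))
```

```text
top cheeks [293 201  25  16 276] [305.3 208.8] [ 0.5021 -0.1393  0.081 ] stand [ 0.     -0.0124]
top cheeks [287 203   6  17  62] [289.8 211. ] [ 0.4941 -0.0836  0.081 ] stand [-0.0009  0.0438]
side white [275 130  16   5  38] [282.3 131.3] [ 0.4932 -0.295   0.0625] stand [-0.0282 -0.1658]
side white [273 145  18  19 212] [280.3 154.2] [ 0.5027 -0.1495  0.0625] stand [-0.0006 -0.0226]
side white [282 165   3   4  11] [283.1 166.4] [ 0.4931 -0.0786  0.0625] stand [-0.0013  0.0489]
7.174852707197601
[[172 190 198 210 218 220 220 197 200 212 201 185 166 152 129 141 147 141]
 [179 182 183 197 204 216 220 210 210 212 196 169 172 167 145 186 190 178]
 [175 190 203 197 182 196 205 202 198 195 191 188 186 167 143 157 131 136]
 [171 172 190 202 193 170 148 149 151 144 141 153 170 159 116  95  82 160]
 [169 175 180 165 144 143 162 180 182 172 154 142 140 149 145  98  50 132]
 [163 182 170 160 171 181 208 222 223 220 203 189 187 186 190 178 158 170]
 [158 182 197 210 225 232 232 233 234 235 235 237 239 238 238 238 233 213]
 [154 189 226 235 235 234 232 232 232 233 233 231 229 227 226 227 224 21
[... 203 characters left out ...]
164 161 163 164 172 192]
 [188 154 152 164 164 163 162 169 213 234 206 164 163 162 162 164 171 193]
 [177 147 153 163 163 163 163 163 205 228 204 167 162 162 162 164 173 194]
 [188 166 154 164 164 163 163 162 172 189 180 162 161 162 163 164 178 195]
 [189 171 157 163 163 162 162 162 162 163 164 162 161 161 162 163 177 194]
 [190 171 157 162 162 163 161 160 161 162 163 161 160 160 161 162 177 194]
 [192 173 157 162 162 162 161 160 160 161 162 161 159 160 161 162 176 194]
 [193 175 157 162 162 161 161 159 159 161 161 161 160 160 158 160 170 185]
 [195 176 156 156 156 161 160 159 159 161 161 160 159 153 134 146 144 132]
 [170 159 151 129 134 157 160 158 159 160 159 159 159 145 116 140 114  41]]
```

Call:
play_rows --steps '[[[0,0,0.03,0],[0,0,0.03,0],[0,0,0.03,0],[0,0,0.03,0],[0,0,0.03,0]]]'

```text
time: 2.6
ee_pos: [0.4981, 0.2861, 0.0795]
tcp_rot: [-180.0, 0.0, 98.5]
wrist_force: [0.5, 0.1, -0.1]
opening: 0.0855
grasp_force: 0.0
```

Call:
play_rows --steps '[[[0,0,0.03,0],[0,0,0.025,0],[0,0,0.015,0],[0,0,0.007,0],[0,0,0,0]]]'

```text
time: 3.02
ee_pos: [0.4972, 0.2858, 0.0023]
tcp_rot: [-179.8, 0.1, 98.5]
wrist_force: [-0.8, 1.1, 0.7]
opening: 0.0853
grasp_force: 0.0
```

Call:
play_rows --steps '[[[0,0,0,0],[0,0,0,0],[0,0,0,0],[0,0,0,0],[0,0,0,0]]]' --gripper 0 --squeeze 60

```text
time: 3.43
ee_pos: [0.499, 0.2868, 0.0055]
tcp_rot: [179.9, -0.0, 98.5]
wrist_force: [-0.5, -0.6, 3.7]
opening: 0.0268
grasp_force: 60.0
```

Call:
play_rows --steps '[[[0,0,0,0],[0,0,0,0],[0,0,0,0],[0,0,0,0],[0,0,0,0]]]'

```text
time: 3.85
ee_pos: [0.499, 0.2868, 0.0054]
tcp_rot: [179.9, -0.0, 98.5]
wrist_force: [0.7, -0.7, 5.6]
opening: 0.0271
grasp_force: 61.0
```

Call:
play_rows --steps '[[[0,0,0,0],[0,0,0,0],[0,0,0,0],[0,0,0,0],[0,0,0,0]]]'

```text
time: 4.27
ee_pos: [0.499, 0.2868, 0.0054]
tcp_rot: [179.9, -0.0, 98.5]
wrist_force: [-0.8, -0.4, 6.5]
opening: 0.0269
grasp_force: 61.0
```

Call:
play_rows --steps '[[[0,0,-0.01,0],[0,0,-0.02,0],[0,0,-0.02,0],[0,0,-0.015,0.023],[0,0,0,0]]]'

```text
time: 4.68
ee_pos: [0.4996, 0.2872, 0.0731]
tcp_rot: [179.7, -0.1, 97.1]
wrist_force: [0.4, 0.5, -1.4]
opening: 0.0269
grasp_force: 60.1
```

Call:
play_rows --steps '[[[-0.015,-0.004,0,0],[-0.02,-0.006,0,0],[-0.02,-0.006,0,0],[-0.02,-0.006,0,0],[-0.02,-0.006,0,0]]]'

```text
time: 5.1
ee_pos: [0.4812, 0.187, 0.0679]
tcp_rot: [-179.9, 0.0, 97.2]
wrist_force: [0.7, -0.6, -2.1]
opening: 0.027
grasp_force: 60.1
```

Call:
play_rows --steps '[[[-0.02,-0.006,0,0],[-0.02,-0.006,0,0],[-0.02,-0.006,0,0],[-0.02,-0.005,0,0],[-0.01,-0.001,0,0]]]'

```text
time: 5.52
ee_pos: [0.4684, 0.0941, 0.0681]
tcp_rot: [-179.9, 0.0, 97.1]
wrist_force: [0.3, 0.4, -1.8]
opening: 0.0273
grasp_force: 60.1
```

Run:
```python
from h import *
import pickle
c={}
for n in('top','side'):
    c[n]=bot.camera(n); pickle.dump(c[n],open(n+'1.pkl','wb'))
o=bot.get_obs();print(o['ee_pos'],o['tcp_rot'],o['wrist_force'],o['torque'])
p=o['ee_pos'];yaw=np.radians(o['tcp_rot'][2]-90);ay=np.array([-np.sin(yaw),np.cos(yaw),0])
org=p+ay*.0045+[0,0,.0086]
pt=np.array([org-ay*d for d in(.035,.155)])
for n in c: print(n,proj(c[n],pt).round(1).tolist(), proj(c[n],[[.4930,-.0765,.0625]]).round(1))
im=np.zeros((520,800,3),np.uint8)
a=cv2.resize(c['top']['img'][180:240,220:330],None,fx=4.5,fy=4.5,interpolation=cv2.INTER_CUBIC);im[:a.shape[0],:a.shape[1]]=a
b=cv2.resize(c['side']['img'][140:240,250:310],None,fx=5,fy=5,interpolation=cv2.INTER_CUBIC);im[:500,500:800]=b
cv2.imwrite('pics/b.png',im)
```

```text
[0.46924754 0.09489133 0.06850503] [-1.79936808e+02  1.28318582e-02  9.70568923e+01] [-0.42476103  0.94843105 -2.49223   ] [ 0.00687062 -0.00787252 -0.01243159]
top [[248.2, 217.0], [281.6, 212.9]] [[287.4 211.8]]
side [[289.7, 190.3], [284.8, 167.6]] [[283.1 166.7]]
```

View pics/b.png

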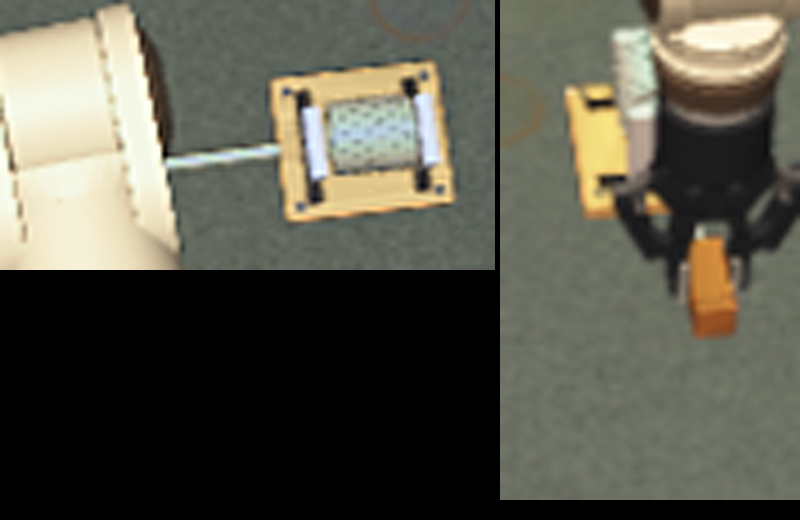

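Top view: the shaft is free, with its tip at about px (281.8,213.5) and the near cheek's top at about (290,211). In the side view the gripper hides the hole. I'll fit the shaft and stand lines to subpixel precision in the top view.

Run:
```python
from h import *
import pickle
t0=pickle.load(open('top.pkl','rb'));t=pickle.load(open('top1.pkl','rb'))
g=t['img'].astype(float).mean(2)
pts=[]
for u in range(259,280):
    w=np.clip(g[204:226,u]-np.median(g[204:226,u])-25,0,None); pts.append([u,(w*np.arange(204,226)).sum()/w.sum()])
P=onz(t,pts,.0771); k=np.polyfit(P[:,1],P[:,0],1); print('shaft dx/dy',k,'yaw',np.degrees(np.arctan(-k[0])),'resid',np.abs(np.polyval(k,P[:,1])-P[:,0]).max())
print(P[[0,10,-1]].round(4))
yt=-.0595; 
# cheeks: weighted row extents from top image at z=.081
for nm,us in (('near',(289,290)),('far',(314,315))):
  for u in us:
    col=g[190:235,u]; print(nm,u,col[8:36].round().astype(int))
# base yaw: edges by color gradient: wood mask rows/cols
hsv=cv2.cvtColor(t0['img'],cv2.COLOR_BGR2HSV); m=cv2.inRange(hsv,np.array((12,50,110)),np.array((32,255,255)))
sat=hsv[:,:,1].astype(float)
def edge(prof):
    # first and last half-crossing
    h=(prof.max()*0.85+np.median(prof[:4]))/2
    i=np.argmax(prof>h); a=i-1+(h-prof[i-1])/(prof[i]-prof[i-1])
    j=len(prof)-1-np.argmax(prof[::-1]>h); b=j+(prof[j]-h)/(prof[j]-prof[j+1]); return a,b
top=[];bot_=[];lef=[];rig=[]
for u in range(285,317):
    a,b=edge(sat[185:240,u]); top.append([u,185+a]);bot_.append([u,185+b])
for v in range(202,222):
    a,b=edge(sat[v,270:332]); lef.append([270+a,v]);rig.append([270+b,v])
L={}
for nm,q,ax in(('far x+',top,0),('x-',bot_,0),('left',lef,1),('right',rig,1)):
    W=onz(t0,q,.016); 
    i,d=(1,0) if ax==0 else (0,1)
    f=np.polyfit(W[:,i],W[:,d],1)
    r=W[:,d]-np.polyval(f,W[:,i]); ok=abs(r)<2*np.median(abs(r))+1e-4; f=np.polyfit(W[ok,i],W[ok,d],1); L[nm]=f
    print(nm,'yaw',np.degrees(np.arctan(-f[0] if ax==0 else f[0])).round(2),'n',ok.sum(),'resid',abs(r[ok]).max().round(4), 'at mid',np.polyval(f,[-.127,.5005][ax]).round(4))
```

```text
shaft dx/dy [-0.13050779  0.48128764] yaw 7.435520968390829 resid 0.0005130695888342918
[[ 0.4782  0.0262  0.0771]
 [ 0.4822 -0.0095  0.0771]
 [ 0.4875 -0.0453  0.0771]]
near 289 [191 197 174 157 137 165 234 238 237 237 237 236 237 240 242 232 228 216
 213 205 212 157  81  46  45  46  35 106]
near 290 [188 189 198 192 181 202 234 233 230 232 236 235 232 233 236 237 236 236
 236 239 247 183  76  41  45  44  34 132]
far 314 [180 197 214 237 235 234 235 235 235 234 235 238 232 219 217 219 214 217
 162  74  35  36  37  28 106 190 195 161]
far 315 [186 193 198 219 222 221 228 234 235 232 232 234 235 234 234 234 237 245
 164 110 127  95  88  90 142 189 197 131]
far x+ yaw 6.68 n 25 resid 0.0041 at mid 0.5627
x- yaw 7.1 n 31 resid 0.001 at mid 0.4392
left yaw 6.42 n 20 resid 0.0015 at mid -0.0545
right yaw 6.93 n 20 resid 0.0011 at mid -0.1994
```

Call:
play_rows --steps '[[[0,0.0024,0.008,0.007],[0,0,0.0066,0],[-0.005,0,0,0],[-0.005,0,0,0],[0,0,0,0]]]'

```text
time: 6.03
ee_pos: [0.4733, 0.0864, 0.0544]
tcp_rot: [-180.0, 0.0, 96.8]
wrist_force: [0.2, 0.5, -2.1]
opening: 0.0269
grasp_force: 60.1
```

Call:
play_rows --steps '[[[-0.002,0,0,0],[0,0,0,0],[0,0,0,0],[0,0,0,0],[0,0,0,0]]]'

```text
time: 6.45
ee_pos: [0.4736, 0.0849, 0.0548]
tcp_rot: [180.0, -0.0, 96.8]
wrist_force: [-0.9, 0.3, -1.6]
opening: 0.027
grasp_force: 60.1
```

```bash
cat > look.py <<'E'
from h import *
t=bot.camera('top');g=t['img'].astype(float).mean(2)
o=bot.get_obs();print(o['ee_pos'].round(4),o['tcp_rot'].round(2),o['wrist_force'].round(2))
pts=[]
for u in range(262,283):
    w=np.clip(g[202:226,u]-np.median(g[202:226,u])-25,0,None)
    if w.sum()>30: pts.append([u,(w*np.arange(202,226)).sum()/w.sum()])
pts=[p for p in pts if abs(p[1]-np.median([q[1] for q in pts]))<4]
P=onz(t,pts,.0625); k=np.polyfit(P[:,1],P[:,0],1); print('yaw',np.degrees(np.arctan(-k[0])),'x at hole',np.polyval(k,-.0765),len(pts))
pr=g[:,277:292]; r=int(round(np.median([p[1] for p in pts])))-1
print(g[r-2:r+4,276:292].round().astype(int))
E
python3 look.py
```

```text
[0.4736 0.0848 0.0548] [179.99   0.    96.77] [-0.66  0.17 -1.36]
yaw 8.531066814597017 x at hole 0.49621286624596245 19
[[ 73  69  87  96 120 160 188 190 181 184 140  63 191 240 233 223]
 [186 187 197 201 205 210 212 212 198 185 151  92 200 243 236 229]
 [217 212 212 211 207 202 193 176 154 160 163 116 176 232 237 230]
 [147 129 117 105 111 116 144 175 169 174 158 101 159 227 236 234]
 [ 99  90  85  80  84  79 133 183 181 182 155  90 132 216 236 234]
 [102  98  91  92  90  74 143 199 191 195 180 118 126 215 236 235]]
```

```bash
sed -i 's/range(262,283)/range(261,280)/; s/,.0625)/,.0634)/' look.py; python3 look.py | head -2
```

```text
[0.4736 0.0848 0.0547] [179.99  -0.    96.76] [-0.5   0.32 -1.87]
yaw 7.257939916153671 x at hole 0.4945078009572976 18
```

Call:
play_rows --steps '[[[-0.002,-0.001,0.0008,0],[-0.002,0,0,0],[-0.002,0,0,0],[-0.002,0,0,0],[0,0,0,0]]]'

```text
time: 6.97
ee_pos: [0.4736, 0.0763, 0.0539]
tcp_rot: [180.0, 0.0, 96.7]
wrist_force: [1.2, 0.0, -1.2]
opening: 0.0268
grasp_force: 60.1
```

Call:
play_rows --steps '[[[-0.001,0,0,0],[-0.001,0,0,0],[0,0,0,0],[0,0,0,0],[0,0,0,0]]]'

```text
time: 7.38
ee_pos: [0.4738, 0.0747, 0.0539]
tcp_rot: [-180.0, -0.0, 96.8]
wrist_force: [-0.3, -0.0, -1.6]
opening: 0.0268
grasp_force: 60.1
```

Call:
play_rows --steps '[[[-0.001,0,0,0],[0,0,0,0],[0,0,0,0],[0,0,0,0],[0,0,0,0]]]'

```text
time: 7.8
ee_pos: [0.4739, 0.0737, 0.0539]
tcp_rot: [180.0, -0.0, 96.8]
wrist_force: [0.5, -0.3, -1.3]
opening: 0.0269
grasp_force: 60.1
```

Call:
play_rows --steps '[[[-0.001,0,0,0],[0,0,0,0],[0,0,0,0],[0,0,0,0],[0,0,0,0]]]'

```text
time: 8.22
ee_pos: [0.474, 0.0727, 0.0539]
tcp_rot: [-180.0, -0.0, 96.8]
wrist_force: [-0.0, -0.4, -1.6]
opening: 0.0267
grasp_force: 60.1
```

Call:
play_rows --steps '[[[-0.001,0,0,0],[0,0,0,0],[0,0,0,0],[0,0,0,0],[0,0,0,0]]]'

```text
time: 8.63
ee_pos: [0.4741, 0.0717, 0.0539]
tcp_rot: [180.0, 0.0, 96.8]
wrist_force: [-0.3, 0.6, -1.9]
opening: 0.0268
grasp_force: 60.1
```

Call:
play_rows --steps '[[[-0.0005,0,0,0],[0,0,0,0],[0,0,0,0],[0,0,0,0],[0,0,0,0]]]'

```text
time: 9.05
ee_pos: [0.4742, 0.0712, 0.0539]
tcp_rot: [180.0, -0.0, 96.8]
wrist_force: [0.1, 0.3, -2.2]
opening: 0.0273
grasp_force: 60.1
```

Call:
play_rows --steps '[[[-0.0007,0,0,0],[0,0,0,0],[0,0,0,0],[0,0,0,0],[0,0,0,0]]]'

```text
time: 9.47
ee_pos: [0.4743, 0.0705, 0.0539]
tcp_rot: [180.0, -0.0, 96.8]
wrist_force: [-0.2, 0.5, -2.1]
opening: 0.027
grasp_force: 60.1
```

Call:
play_rows --steps '[[[-0.0007,0,0,0],[0,0,0,0],[0,0,0,0],[0,0,0,0],[0,0,0,0]]]'

```text
time: 9.88
ee_pos: [0.4743, 0.0699, 0.0539]
tcp_rot: [-180.0, -0.0, 96.8]
wrist_force: [-0.5, -0.2, -2.5]
opening: 0.0268
grasp_force: 60.1
```

Call:
play_rows --steps '[[[-0.0005,0,0,0],[0,0,0,0],[0,0,0,0],[0,0,0,0],[0,0,0,0]]]'

```text
time: 10.3
ee_pos: [0.4744, 0.0693, 0.0539]
tcp_rot: [180.0, 0.0, 96.8]
wrist_force: [0.5, 1.1, -2.6]
opening: 0.027
grasp_force: 60.1
```

Call:
play_rows --steps '[[[-0.0007,0,0,0],[0,0,0,0],[0,0,0,0],[0,0,0,0],[0,0,0,0]]]'

```text
time: 10.72
ee_pos: [0.4745, 0.0686, 0.0539]
tcp_rot: [-180.0, 0.0, 96.8]
wrist_force: [0.1, 0.2, -2.6]
opening: 0.0269
grasp_force: 60.1
```

Call:
play_rows --steps '[[[-0.0007,0,0,0],[0,0,0,0],[0,0,0,0],[0,0,0,0],[0,0,0,0]]]'

```text
time: 11.13
ee_pos: [0.4746, 0.068, 0.0539]
tcp_rot: [-180.0, -0.0, 96.8]
wrist_force: [0.1, 1.0, -1.4]
opening: 0.0268
grasp_force: 60.1
```

Run:
```python
from h import *
t=bot.camera('top');g=t['img']
for i in range(3):
    o=bot.get_obs(); print(o['wrist_force'].round(2),o['torque'].round(3)); bot.camera('top')
im=cv2.resize(g[195:230,265:325],None,fx=12,fy=12,interpolation=cv2.INTER_CUBIC); cv2.imwrite('pics/c.png',im)
```

```text
[ 0.26 -0.31 -1.15] [ 0.001 -0.028 -0.012]
[-0.46  0.7  -1.73] [0.021 0.039 0.003]
[ 0.3  -0.27 -1.77] [ 0.034 -0.047  0.048]
```

View pics/c.png

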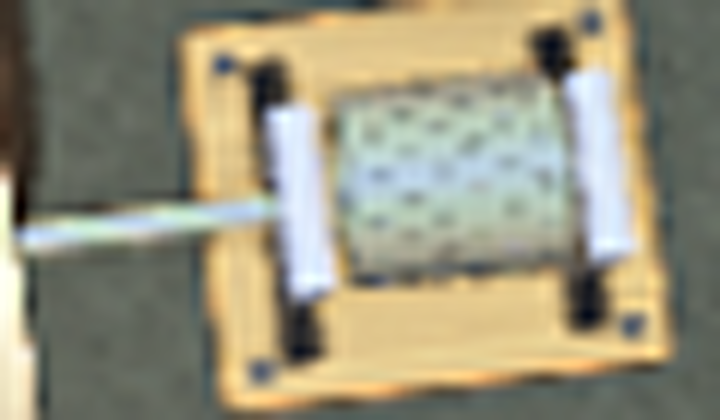

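The crop shows the shaft's end at the near cheek's edge, at crop px (275,207). The cheek's centre row there is about 200, plus about 6 for its height, so the shaft is in line with the hole. Keep advancing gently.

Call:
play_rows --steps '[[[-0.0007,0,0,0],[0,0,0,0],[0,0,0,0],[0,0,0,0],[0,0,0,0]]]'

```text
time: 11.75
ee_pos: [0.4747, 0.0673, 0.0539]
tcp_rot: [-180.0, 0.0, 96.8]
wrist_force: [0.2, 0.3, -1.6]
opening: 0.0273
grasp_force: 60.1
```

Call:
play_rows --steps '[[[-0.0007,0,0,0],[0,0,0,0],[0,0,0,0],[0,0,0,0],[0,0,0,0]]]'

```text
time: 12.17
ee_pos: [0.4748, 0.0666, 0.0539]
tcp_rot: [180.0, 0.0, 96.8]
wrist_force: [0.1, 0.2, -0.9]
opening: 0.0273
grasp_force: 60.1
```

Call:
play_rows --steps '[[[-0.0007,0,0,0],[0,0,0,0],[0,0,0,0],[0,0,0,0],[0,0,0,0]]]'

```text
time: 12.58
ee_pos: [0.4748, 0.0659, 0.0539]
tcp_rot: [-180.0, 0.0, 96.8]
wrist_force: [-0.5, 0.4, -2.0]
opening: 0.0266
grasp_force: 60.1
```

Call:
play_rows --steps '[[[-0.001,0,0,0],[0,0,0,0],[0,0,0,0],[0,0,0,0],[0,0,0,0]]]'

```text
time: 13.0
ee_pos: [0.4749, 0.0649, 0.0539]
tcp_rot: [180.0, -0.0, 96.8]
wrist_force: [0.2, -0.4, -2.0]
opening: 0.0272
grasp_force: 60.1
```

Call:
play_rows --steps '[[[-0.001,0,0,0],[0,0,0,0],[0,0,0,0],[0,0,0,0],[0,0,0,0]]]'

```text
time: 13.42
ee_pos: [0.4751, 0.0639, 0.0539]
tcp_rot: [-180.0, 0.0, 96.8]
wrist_force: [-0.2, -0.9, -0.7]
opening: 0.0265
grasp_force: 60.1
```

Call:
play_rows --steps '[[[-0.001,0,0,0],[0,0,0,0],[-0.001,0,0,0],[0,0,0,0],[0,0,0,0]]]'

```text
time: 13.83
ee_pos: [0.4753, 0.0618, 0.0539]
tcp_rot: [180.0, 0.0, 96.8]
wrist_force: [0.0, 0.8, -2.5]
opening: 0.027
grasp_force: 60.1
```

Call:
play_rows --steps '[[[-0.001,0,0,0],[0,0,0,0],[-0.001,0,0,0],[0,0,0,0],[0,0,0,0]]]'

```text
time: 14.25
ee_pos: [0.4756, 0.0599, 0.0539]
tcp_rot: [180.0, -0.0, 96.8]
wrist_force: [-0.2, 0.8, -2.9]
opening: 0.0269
grasp_force: 60.1
```

```bash
python3 look.py|head -2
```

```text
[0.4755 0.0599 0.0539] [180.     0.    96.75] [ 0.35 -0.01 -1.53]
yaw 7.163339012962933 x at hole 0.49309864413282695 9
```

Call:
play_rows --steps '[[[-0.002,0,0,0],[-0.003,0,0,0],[-0.003,0,0,0],[-0.002,0,0,0],[0,0,0,0]]]'

```text
time: 14.72
ee_pos: [0.4768, 0.0495, 0.0539]
tcp_rot: [180.0, 0.0, 96.7]
wrist_force: [0.1, 0.3, -0.8]
opening: 0.0264
grasp_force: 60.1
```

Call:
play_rows --steps '[[[-0.003,0,0,0],[-0.004,0,0,0],[-0.004,0,0,0],[-0.003,0,0,0],[0,0,0,0]]]'

```text
time: 15.13
ee_pos: [0.4784, 0.0355, 0.0539]
tcp_rot: [180.0, 0.0, 96.7]
wrist_force: [-0.1, -0.1, -1.6]
opening: 0.027
grasp_force: 60.1
```

Call:
play_rows --steps '[[[-0.003,0,0,0],[-0.004,0,0,0],[-0.004,0,0,0],[-0.003,0,0,0],[0,0,0,0]]]'

```text
time: 15.55
ee_pos: [0.4801, 0.0216, 0.0539]
tcp_rot: [180.0, 0.0, 96.7]
wrist_force: [-0.1, -0.2, -1.3]
opening: 0.0268
grasp_force: 60.1
```

Call:
play_rows --steps '[[[-0.003,0,0,0],[-0.004,0,0,0],[-0.004,0,0,0],[-0.003,0,0,0],[0,0,0,0]]]'

```text
time: 15.97
ee_pos: [0.4817, 0.0077, 0.0539]
tcp_rot: [180.0, 0.0, 96.7]
wrist_force: [-0.3, -1.2, -1.9]
opening: 0.0268
grasp_force: 60.1
```

Call:
play_rows --steps '[[[-0.003,0,0,0],[-0.004,0,0,0],[-0.004,0,0,0],[-0.003,0,0,0],[0,0,0,0]]]'

```text
time: 16.38
ee_pos: [0.4834, -0.0062, 0.0539]
tcp_rot: [180.0, 0.0, 96.7]
wrist_force: [0.1, 0.1, -2.0]
opening: 0.0267
grasp_force: 60.1
```

Call:
play_rows --steps '[[[-0.001,0,0,0],[-0.001,0,0,0],[-0.001,0,0,0],[0,0,0,0],[0,0,0,0]]]'

```text
time: 16.8
ee_pos: [0.4837, -0.0085, 0.0539]
tcp_rot: [180.0, -0.0, 96.8]
wrist_force: [0.5, 0.4, -1.4]
opening: 0.0269
grasp_force: 60.0
```

Call:
play_rows --steps '[[[-0.001,0,0,0],[-0.001,0,0,0],[0,0,0,0],[0,0,0,0],[0,0,0,0]]]'

```text
time: 17.22
ee_pos: [0.4839, -0.0106, 0.0539]
tcp_rot: [-180.0, -0.0, 96.8]
wrist_force: [1.0, 0.5, -2.5]
opening: 0.0267
grasp_force: 60.0
```

Call:
play_rows --steps '[[[-0.0007,0,0,0],[0,0,0,0],[-0.0007,0,0,0],[0,0,0,0],[0,0,0,0]]]'

```text
time: 17.63
ee_pos: [0.4841, -0.012, 0.0539]
tcp_rot: [180.0, 0.0, 96.8]
wrist_force: [0.1, -0.5, -1.5]
opening: 0.0271
grasp_force: 60.0
```

Call:
play_rows --steps '[[[-0.0007,0,0,0],[0,0,0,0],[-0.0007,0,0,0],[0,0,0,0],[0,0,0,0]]]'

```text
time: 18.05
ee_pos: [0.4842, -0.0134, 0.0538]
tcp_rot: [-180.0, -0.0, 96.8]
wrist_force: [0.5, 1.3, -2.0]
opening: 0.0269
grasp_force: 60.0
```

Call:
play_rows --steps '[[[-0.0007,0,0,0],[0,0,0,0],[0,0,0,0],[0,0,0,0],[0,0,0,0]]]'

```text
time: 18.47
ee_pos: [0.4843, -0.0141, 0.0539]
tcp_rot: [180.0, -0.0, 96.8]
wrist_force: [0.8, 0.6, -1.6]
opening: 0.0269
grasp_force: 60.0
```

Run:
```python
from h import *
for i in range(4):
    bot.camera('top');o=bot.get_obs(); print(o['wrist_force'].round(2),o['torque'].round(3)) 
t=bot.camera('top');g=t['img']
im=cv2.resize(g[185:235,250:330],None,fx=10,fy=10,interpolation=cv2.INTER_CUBIC); cv2.imwrite('pics/d.png',im)
```

```text
[-0.29  0.25 -2.42] [-0.001  0.044  0.039]
[ 0.32 -0.28 -2.2 ] [ 0.032 -0.009 -0.059]
[ 0.04  0.66 -2.29] [-0.02  -0.029 -0.028]
[-0.26  0.38 -2.08] [-0.002 -0.023  0.004]
```

View pics/d.png

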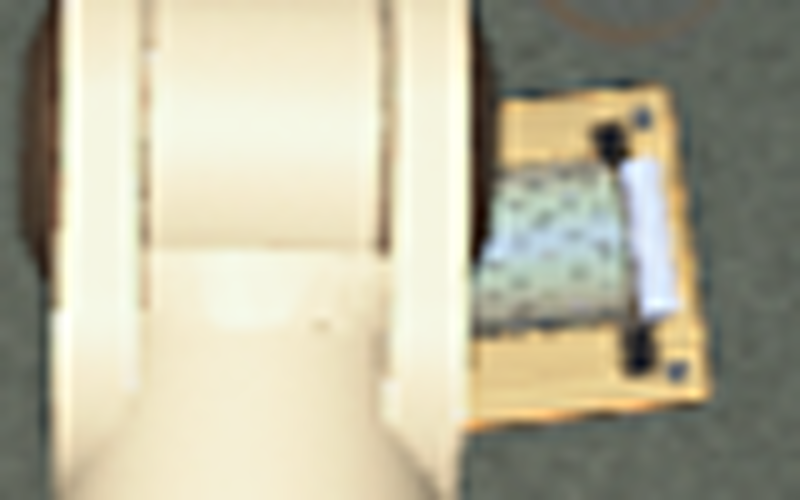

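The arm now hides the near side in the top view. The drum, at crop px (550,245), is undisturbed, and the forces are near zero. I'll feel for the far hole.

Call:
play_rows --steps '[[[-0.0007,0,0,0],[0,0,0,0],[0,0,0,0],[0,0,0,0],[0,0,0,0]]]'

```text
time: 19.13
ee_pos: [0.4844, -0.0147, 0.0539]
tcp_rot: [180.0, 0.0, 96.8]
wrist_force: [0.1, -0.9, -1.9]
opening: 0.0267
grasp_force: 60.0
```

Call:
play_rows --steps '[[[-0.0007,0,0,0],[0,0,0,0],[0,0,0,0],[0,0,0,0],[0,0,0,0]]]'

```text
time: 19.55
ee_pos: [0.4844, -0.0155, 0.0539]
tcp_rot: [-180.0, -0.0, 96.8]
wrist_force: [0.6, 0.3, -1.6]
opening: 0.0267
grasp_force: 60.0
```

Call:
play_rows --steps '[[[-0.0006,0,0,0],[0,0,0,0],[0,0,0,0],[0,0,0,0],[0,0,0,0]]]'

```text
time: 19.97
ee_pos: [0.4845, -0.0161, 0.0539]
tcp_rot: [-180.0, 0.0, 96.8]
wrist_force: [0.0, 0.1, -2.7]
opening: 0.0268
grasp_force: 60.0
```

Call:
play_rows --steps '[[[-0.0007,0,0,0],[0,0,0,0],[0,0,0,0],[0,0,0,0],[0,0,0,0]]]'

```text
time: 20.38
ee_pos: [0.4846, -0.0167, 0.0539]
tcp_rot: [180.0, 0.0, 96.8]
wrist_force: [-0.6, -1.2, -1.7]
opening: 0.0269
grasp_force: 60.0
```

Call:
play_rows --steps '[[[-0.0007,0,0,0],[0,0,0,0],[0,0,0,0],[0,0,0,0],[0,0,0,0]]]'

```text
time: 20.8
ee_pos: [0.4847, -0.0174, 0.0539]
tcp_rot: [-180.0, -0.0, 96.8]
wrist_force: [0.5, -0.4, -2.1]
opening: 0.0267
grasp_force: 60.0
```

Call:
play_rows --steps '[[[-0.0007,0,0,0],[0,0,0,0],[0,0,0,0],[0,0,0,0],[0,0,0,0]]]'

```text
time: 21.22
ee_pos: [0.4848, -0.0181, 0.0539]
tcp_rot: [180.0, -0.0, 96.8]
wrist_force: [0.8, 0.4, -2.0]
opening: 0.0266
grasp_force: 60.0
```

Call:
play_rows --steps '[[[-0.0007,0,0,0],[0,0,0,0],[0,0,0,0],[0,0,0,0],[0,0,0,0]]]'

```text
time: 21.63
ee_pos: [0.4849, -0.0188, 0.0539]
tcp_rot: [-180.0, -0.0, 96.8]
wrist_force: [1.2, 0.7, -2.5]
opening: 0.0271
grasp_force: 60.1
```

Call:
play_rows --steps '[[[-0.0007,0,0,0],[0,0,0,0],[0,0,0,0],[0,0,0,0],[0,0,0,0]]]'

```text
time: 22.05
ee_pos: [0.485, -0.0195, 0.0539]
tcp_rot: [180.0, -0.0, 96.8]
wrist_force: [-0.5, -0.2, -1.1]
opening: 0.0273
grasp_force: 60.1
```

Call:
play_rows --steps '[[[-0.0007,0,0,0],[0,0,0,0],[0,0,0,0],[0,0,0,0],[0,0,0,0]]]'

```text
time: 22.47
ee_pos: [0.485, -0.0202, 0.0539]
tcp_rot: [180.0, 0.0, 96.8]
wrist_force: [-0.9, 0.4, -2.3]
opening: 0.027
grasp_force: 60.1
```

Call:
play_rows --steps '[[[-0.0007,0,0,0],[0,0,0,0],[0,0,0,0],[0,0,0,0],[0,0,0,0]]]'

```text
time: 22.88
ee_pos: [0.4851, -0.0209, 0.0539]
tcp_rot: [180.0, -0.0, 96.8]
wrist_force: [-0.7, 0.7, -2.2]
opening: 0.0273
grasp_force: 60.1
```

Call:
play_rows --steps '[[[-0.001,0,0,0],[0,0,0,0],[0,0,0,0],[-0.0005,0,0,0],[0,0,0,0]]]'

```text
time: 23.3
ee_pos: [0.4853, -0.0225, 0.0539]
tcp_rot: [-180.0, 0.0, 96.8]
wrist_force: [0.6, 0.3, -2.7]
opening: 0.0266
grasp_force: 60.0
```

Call:
play_rows --steps '[[[-0.001,0,0,0],[0,0,0,0],[-0.001,0,0,0],[0,0,0,0],[0,0,0,0]]]'

```text
time: 23.72
ee_pos: [0.4856, -0.0244, 0.0539]
tcp_rot: [180.0, 0.0, 96.8]
wrist_force: [0.8, -0.2, -1.5]
opening: 0.0268
grasp_force: 60.1
```

Call:
play_rows --steps '[[[-0.001,0,0,0],[0,0,0,0],[-0.001,0,0,0],[0,0,0,0],[0,0,0,0]]]'

```text
time: 24.13
ee_pos: [0.4858, -0.0264, 0.0539]
tcp_rot: [-180.0, -0.0, 96.8]
wrist_force: [-0.8, -0.4, -2.2]
opening: 0.0268
grasp_force: 60.1
```

Call:
play_rows --steps '[[[-0.001,0,0,0],[0,0,0,0],[-0.001,0,0,0],[0,0,0,0],[0,0,0,0]]]'

```text
time: 24.55
ee_pos: [0.486, -0.0284, 0.0539]
tcp_rot: [-180.0, -0.0, 96.8]
wrist_force: [-0.2, 0.5, -1.4]
opening: 0.0268
grasp_force: 60.0
```

Call:
play_rows --steps '[[[-0.001,0,0,0],[0,0,0,0],[-0.001,0,0,0],[0,0,0,0],[0,0,0,0]]]'

```text
time: 24.97
ee_pos: [0.4863, -0.0304, 0.0539]
tcp_rot: [180.0, 0.0, 96.8]
wrist_force: [-0.3, -0.7, -1.4]
opening: 0.0268
grasp_force: 60.1
```

Call:
play_rows --steps '[[[-0.0015,0,0,0],[-0.0015,0,0,0],[-0.0015,0,0,0],[-0.0015,0,0,0],[0,0,0,0]]]'

```text
time: 25.38
ee_pos: [0.487, -0.0366, 0.0539]
tcp_rot: [180.0, 0.0, 96.7]
wrist_force: [-0.0, -0.4, -2.2]
opening: 0.0267
grasp_force: 60.1
```

Call:
play_rows --steps '[[[-0.001,0,0,0],[-0.001,0,0,0],[-0.001,0,0,0],[0,0,0,0],[0,0,0,0]]]'

```text
time: 25.8
ee_pos: [0.4873, -0.0393, 0.0539]
tcp_rot: [180.0, -0.0, 96.8]
wrist_force: [-0.1, 0.7, -1.5]
opening: 0.0268
grasp_force: 60.1
```

Run:
```python
from h import *
c={n:bot.camera(n) for n in('top','side')}
o=bot.get_obs();print(o['ee_pos'].round(4),o['wrist_force'].round(2))
A=cv2.resize(c['top']['img'][185:235,270:340],None,fx=6,fy=6,interpolation=cv2.INTER_CUBIC)
B=cv2.resize(c['side']['img'][130:200,255:315],None,fx=6,fy=6,interpolation=cv2.INTER_CUBIC)
im=np.zeros((420,790,3),np.uint8);im[:300,:420]=A;im[:420,430:790]=B;cv2.imwrite('pics/e.png',im)
```

```text
[ 0.4873 -0.0393  0.0539] [-0.55 -0.06 -1.62]
```

View pics/e.png

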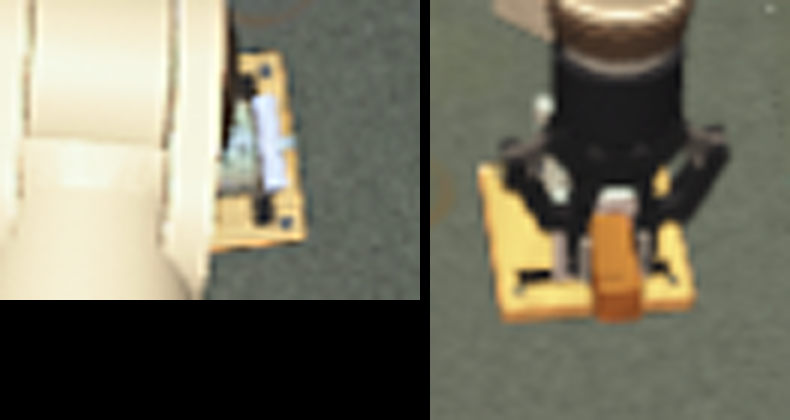

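The shaft tip shows just past the far cheek at crop px (288,143), so it is through both holes. Now I'll seat it gently until contact.

Call:
play_rows --steps '[[[-0.001,0,0,0],[0,0,0,0],[-0.001,0,0,0],[0,0,0,0],[0,0,0,0]]]'

```text
time: 26.32
ee_pos: [0.4875, -0.0413, 0.0539]
tcp_rot: [-180.0, -0.0, 96.8]
wrist_force: [0.1, 0.5, -2.0]
opening: 0.0267
grasp_force: 60.0
```

Call:
play_rows --steps '[[[-0.001,0,0,0],[0,0,0,0],[0,0,0,0],[0,0,0,0],[0,0,0,0]]]'

```text
time: 26.73
ee_pos: [0.4876, -0.0422, 0.0539]
tcp_rot: [-180.0, 0.0, 96.8]
wrist_force: [0.9, 0.9, -1.1]
opening: 0.027
grasp_force: 60.0
```

Call:
play_rows --steps '[[[-0.0007,0,0,0],[0,0,0,0],[0,0,0,0],[0,0,0,0],[0,0,0,0]]]'

```text
time: 27.15
ee_pos: [0.4877, -0.043, 0.0539]
tcp_rot: [-180.0, -0.0, 96.8]
wrist_force: [0.7, 1.0, -1.5]
opening: 0.0264
grasp_force: 60.1
```

Call:
play_rows --steps '[[[-0.0007,0,0,0],[0,0,0,0],[0,0,0,0],[0,0,0,0],[0,0,0,0]]]'

```text
time: 27.57
ee_pos: [0.4878, -0.0436, 0.0539]
tcp_rot: [-180.0, -0.0, 96.8]
wrist_force: [-0.9, -0.7, -1.6]
opening: 0.0272
grasp_force: 60.1
```

Call:
play_rows --steps '[[[-0.0006,0,0,0],[0,0,0,0],[0,0,0,0],[0,0,0,0],[0,0,0,0]]]' --squeeze 22

```text
time: 27.98
ee_pos: [0.4879, -0.0442, 0.0539]
tcp_rot: [-180.0, -0.0, 96.8]
wrist_force: [-0.3, -1.1, -1.9]
opening: 0.0265
grasp_force: 60.0
```

Call:
play_rows --steps '[[[-0.0006,0,0,0],[0,0,0,0],[0,0,0,0],[0,0,0,0],[0,0,0,0]]]'

```text
time: 28.4
ee_pos: [0.4879, -0.0448, 0.0539]
tcp_rot: [-180.0, -0.0, 96.8]
wrist_force: [1.1, -0.8, -1.5]
opening: 0.0267
grasp_force: 60.0
```

Call:
play_rows --steps '[[[-0.0006,0,0,0],[0,0,0,0],[0,0,0,0],[0,0,0,0],[0,0,0,0]]]'

```text
time: 28.82
ee_pos: [0.488, -0.0454, 0.0539]
tcp_rot: [-180.0, -0.0, 96.8]
wrist_force: [-0.9, 0.7, -1.2]
opening: 0.0269
grasp_force: 60.0
```

Call:
play_rows --steps '[[[-0.0005,0,0,0],[0,0,0,0],[0,0,0,0],[0,0,0,0],[0,0,0,0]]]'

```text
time: 29.23
ee_pos: [0.4881, -0.0459, 0.0539]
tcp_rot: [-180.0, -0.0, 96.8]
wrist_force: [-0.3, 0.7, -1.3]
opening: 0.0269
grasp_force: 60.0
```

Call:
play_rows --steps '[[[-0.0005,0,0,0],[0,0,0,0],[0,0,0,0],[0,0,0,0],[0,0,0,0]]]' --gripper 0 --squeeze 25

```text
time: 29.65
ee_pos: [0.4881, -0.0464, 0.0539]
tcp_rot: [-180.0, -0.0, 96.8]
wrist_force: [-0.3, 0.4, -1.6]
opening: 0.027
grasp_force: 60.1
```

Call:
play_rows --steps '[[[-0.0005,0,0,0],[0,0,0,0],[0,0,0,0],[0,0,0,0],[0,0,0,0]]]'

```text
time: 30.07
ee_pos: [0.4882, -0.0468, 0.0539]
tcp_rot: [180.0, -0.0, 96.8]
wrist_force: [-0.9, 3.1, -0.7]
opening: 0.0265
grasp_force: 60.1
```

Call:
play_rows --steps '[[[-0.0005,0,0,0],[0,0,0,0],[0,0,0,0],[0,0,0,0],[0,0,0,0]]]'

```text
time: 30.48
ee_pos: [0.4882, -0.0468, 0.0539]
tcp_rot: [180.0, -0.1, 96.8]
wrist_force: [-0.0, 5.5, -1.3]
opening: 0.0267
grasp_force: 60.2
```

Contact came at the predicted seat (TCP y −0.0468, 5.5 N). I'll release and lift clear.

Call:
play_rows --steps '[[[0,0,0,0],[0,0,0,0],[0,0,0,0],[0,0,0,0],[0,0,0,0]]]' --gripper 0.06

```text
time: 30.9
ee_pos: [0.4884, -0.0476, 0.054]
tcp_rot: [180.0, 0.0, 96.8]
wrist_force: [-0.5, -0.0, 0.1]
opening: 0.0599
grasp_force: 0.0
```

Call:
play_rows --steps '[[[0,0,0,0],[0,0,0,0],[0,0,0,0],[0,0,0,0],[0,0,0,0]]]'

```text
time: 31.32
ee_pos: [0.4883, -0.0474, 0.0539]
tcp_rot: [-180.0, 0.0, 96.8]
wrist_force: [0.2, -0.2, -0.3]
opening: 0.06
grasp_force: 0.0
```

Call:
play_rows --steps '[[[0,0,-0.01,0],[0,0,-0.02,0],[0,0,-0.03,0],[0,0,-0.03,0],[0,0,-0.03,0]]]'

```text
time: 31.73
ee_pos: [0.4879, -0.0474, 0.176]
tcp_rot: [180.0, 0.0, 96.8]
wrist_force: [1.0, 0.2, -0.7]
opening: 0.0599
grasp_force: 0.0
```

Call:
play_rows --steps '[[[0.03,0,-0.02,0],[0.035,0,0,0],[0.035,0,0,0],[0.035,0,0,0],[0.035,0,0,0]]]'

```text
time: 32.15
ee_pos: [0.4679, 0.1228, 0.195]
tcp_rot: [179.9, -0.0, 96.7]
wrist_force: [0.3, -0.0, 0.2]
opening: 0.0599
grasp_force: 0.0
```

Call:
play_rows --steps '[[[0.035,0,0,0],[0.035,0,0,0],[0.03,0,0,0],[0.02,0,0,0],[0,0,0,0]]]'

```text
time: 32.57
ee_pos: [0.4534, 0.2438, 0.1943]
tcp_rot: [180.0, -0.0, 97.0]
wrist_force: [-0.9, -0.9, 0.4]
opening: 0.06
grasp_force: 0.0
```

Run:
```python
from h import *
c={n:bot.camera(n) for n in('top','side')}
A=cv2.resize(c['top']['img'][185:235,260:340],None,fx=5,fy=5,interpolation=cv2.INTER_CUBIC)
B=cv2.resize(c['side']['img'][130:200,255:315],None,fx=6,fy=6,interpolation=cv2.INTER_CUBIC)
im=np.zeros((420,790,3),np.uint8);im[:250,:400]=A;im[:420,430:790]=B;cv2.imwrite('pics/f.png',im)
# expected tip px when seated
y=np.radians(7.0);ay=np.array([-np.sin(y),np.cos(y),0]);h=np.array([.4930,-.0765,.0625])
print(proj(c['top'],[h-ay*.120,h,h+ay*.07]).round(1).tolist())
hsv=cv2.cvtColor(c['top']['img'],cv2.COLOR_BGR2HSV);m=cv2.inRange(hsv,np.array((3,120,60)),np.array((16,255,255)))[195:230,255:300]
v,u=np.nonzero(m); P=onz(c['top'],np.c_[u+255,v+195],.0765); print(len(u),P[:,1].min(),P[:,1].max(),P.mean(0))
g=c['top']['img'].astype(int).mean(2);print(g[200:214,314:328].round().astype(int))
```

```text
[[320.2, 207.8], [287.4, 211.8], [268.2, 214.2]]
165 -0.11262539897777923 -0.005973124006392702 [ 0.48663778 -0.04280912  0.0765    ]
[[214 199 194 132  75  88  83  96  98  93  98  94  94 100]
 [238 221 192 137  89  90  86  88  93  95  97  96  98  95]
 [236 223 188 134  94  92  88  89  98  95  92  98  98  93]
 [235 222 185 147 105  91  96  96  96  97  92  97 100  98]
 [235 227 195 169 125  84  94  95  95  97  96  99 100  98]
 [234 235 207 171 126  79  85  92  95  97  98  99  98  94]
 [235 235 203 166 109  64  80  88  95  97 101  96  95  96]
 [235 233 206 174 160 181 156 103  91  93  98  97  95  96]
 [236 231 223 211 211 220 195 123  92  95  99  98  96  94]
 [239 235 225 202 191 175 134  96  93  93  98 100 100  95]
 [232 237 200 174 165 120  85  88  94  94  95 100  99  93]
 [221 236 225 189 172 126  79  95 104 104 101  97  96  93]
 [218 236 235 205 175 133  90  97  99 101 102  99  96  95]
 [219 235 233 210 187 125  76  95  97 101 105  96  91  91]]
```

View pics/f.png

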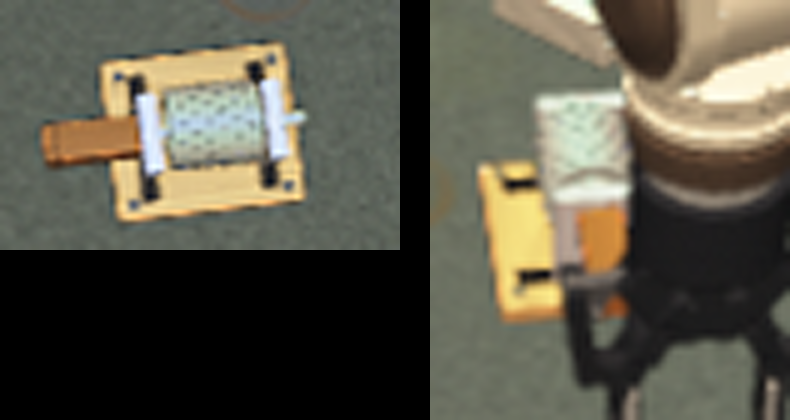

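The grip is flush against the near cheek at crop px (140,135). The tip is past the far cheek at about column 320.5, against 320.2 predicted, and the drum is in place.

```bash
python3 -c "
from workcell import bot
print(bot.job_done())"
```

```text
the job is handed in; nothing more can be done
None
```

The axle is through the near cheek, drum and far cheek with its grip flush against the near cheek; it is released, the arm is clear, and the job is handed in (no verdict was returned).

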